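# Prove the tester's breaker, then hold a connector home on its sprung probes

### The arm

A 6-joint arm with a two-finger parallel gripper is mounted at the origin on a cart in front of the work surface, level with it; the furniture and walls round the work are solid. World frame = base frame: x ahead of the robot, y to its left, z up, the work surface at z = 0. Lengths are in m, angles in rad, forces in N, time in s.
With the tool pointing down it reaches from about 0.375 to 0.9 m from the base axis. Payload 3.1 kg.
Tool frame: the origin (TCP) lies midway between the tips of the shut fingers; the grasp point (between the pads) lies 19 mm behind it (r.hold_point_z is the distance from the TCP to the grasp point, in m); y points along the fingers, x is the direction in which the jaws open and shut, and the axes are right-handed (so a half turn about y gives the same grasp; the last joint's range is limited). The gripper opens to 85 mm and grips with 20 to 120 N. Pads are 22 mm wide; open, the fingers measure 114 mm over their backs; the gripper's body (76 mm by 85 mm) begins 54 mm behind the grasp point. The pads swing forward as they close: fully open they stand 13 mm farther back than shut.
Start: joints at [1.139, 0.527, 1.433, -0, 1.181, -0.178], TCP at [0.157, 0.605, 0.231] pointing down, gripper open.
Joint ranges: [-3.08, 3.08], [-0.75, 2.2], [0.22, 2.44], [-1.43, 4.57], [0, 2.65], [-2.85, 2.85]. Speed limits (rad/s): [2.79, 2.79, 3.14, 3.14, 3.14, 3.14].

### API

Orientations are given as [roll, pitch, yaw] about the fixed x, y, z axes, in that order (R = Rz(yaw) Ry(pitch) Rx(roll)).
In Python, from station import r, effector, planner, cams, ticket, telemetry gives the robot as it stands. Calls block until the motion is done:
- r.reach(position, orientation): joint-space move of the TCP to a pose.
- r.servo_line(position, attitude=None, rate=0.15, force_limit=None): straight line of the TCP; attitude=None keeps the orientation; rate is the mean speed in m/s. With force_limit (N) it stops when the force on the tool has changed by that much, and returns True; else False.
- r.movej(angles): joint-space move.
- effector.gripper_to(opening): finger opening in m; the grip force is fixed at half the most; returns when the fingers have stopped.
- r.wait(seconds).
- planner.solve_ik(position, orientation): joint angles nearest the present ones, or None.
- cams.snapshot(name): name is "scene" or "top" or "wrist"; returns (picture, depth): 480x640x3 uint8, blue, green, red; 480x640 float32, m along the optical axis (not along the pixel's ray), 0 where there is no reading.
- cams.calibration(name): a dict with "vfov" (degrees; the focal length in pixels is half the picture's height over the tangent of half this angle, whatever the lens; pixels are square), "cx", "cy" (the principal point, pixels), "eye" and "rotation" of the camera in the world. Camera axes: x right, y up, looking along -z (the intrinsics and any distortion apply to the point x, -y, -z); pixel columns grow to the right and rows downward; lengths in m; the calibration is good to about 2 mm. A picture is of the moment at which its call begins: read the wrist's pose just before it. calibration takes no time and is no camera call; for the wrist camera it gives the pose at the moment of the call.
A pose or a line that the arm cannot do raises r.PlanningError and nothing moves.
- ticket.sign_off(): hands the job in, once; it reports no verdict.
Readings, each from a call of its own:
- telemetry.current_t(): time.
- telemetry.current_joint_positions(): joint angles.
- telemetry.current_qvel(): joint speeds.
- telemetry.current_joint_torque(): joint torques, N m.
- telemetry.current_position(): TCP position.
- telemetry.current_eef_rot(): TCP orientation.
- telemetry.current_ft_force(): force on the tool from outside, world axes, zero at the start.
- telemetry.current_torque(): the same for the moment, N m.
- telemetry.current_finger_gap(): finger opening in m.
Only numpy, scipy, OpenCV 4.12 (cv2) and the standard library are available. Lean on these libraries where they do the work, as an engineer would, in place of code of your own. Each camera call takes 0.05 s, during which the arm holds its last target. There are 200 camera calls.

### The job

Before the connector tester is used its residual-current breaker has to be proved: press the yellow test button so that the blue lever drops, then lift the lever back up. Only then set the ivory connector, which lies to the left of the tester, flat into the nest between the black guides and press it down against the sprung probe head until both its ends meet the steel stops. The program finishes while holding it there: fingers still on the connector, keeping it pressed firmly on the stops for the test to run; leave the other things on the bench alone.

Things in the scene. Friction and masses are not known exactly. Their poses are not given: they have to be found in the camera images.
- tester: the connector tester, fixed on the bench, turned up to 0.3 rad: grey base 116 (x) x 260 (y) mm; on its left half (+y) a white cover that slopes up from 34 mm at the front to 56 mm at the back, with the breaker; on its right half an aluminium nest block 54 x 124 mm, 34 mm high, with the nest. Origin: centre of the underside; x to its back, y to its left, z up
- nest (a point): fixed point at the nest's centre, 46 mm above the bench, at the top of the black sprung probe head (9 x 70 mm, brass tips) when that is up. Axes as the tester, nest along y. Black guides with sloped mouths rise 9.5 mm above this point: side guides 14 mm apart, only 36 to 50 mm from the centre along y; end guides 106 mm apart. Between the side guides is room for fingers; the block is 12 mm below
- stops: two fixed steel stop ledges, 10 (x) x 11 (y) mm, one under each end of the nest, 43.5 mm either side of its centre along y, tops 6 mm below point nest; the connector's ends land on them when it is fully pressed down. Origin: on the bench below point nest, axes as the tester
- probe_head (a joint): how far the sprung probe head is pressed down, m: 0 up, 0.006 when a connector on it rests on the stop ledges. Its spring pushes up with 4 N at the start and 8 N at 0.006, and lifts it again when it is let go; 12 to 25 N in all bears firmly on the stops
- button_top (a point): centre of the top of the yellow round test button, 16 mm across, on the white breaker in the sloped cover, about 59 mm above the bench (moves with the button). z points out of the face, which leans 14 degrees from level toward the front; x up the slope, y to the tester's left. It goes in along -z and works pushed straight down too; the lever is 38 mm to its left
- test_button (a joint): how far the test button is pressed in, m: 0 out, 0.005 fully in; it trips the breaker at about 0.002 to 0.004, needs about 5 N, and springs back when let go
- lever_tip (a point): middle of the free end of the breaker's blue lever, a paddle 20 mm wide (y), 8 mm thick at the root, standing out 35 mm from its pivot (28 mm out of the face); about 80 mm above the bench when up. Site axes turn with the lever; at joint value 0 they are those of point button_top; y is always the pivot's direction
- trip_lever (a joint): breaker lever, rad: 0 up (on, leaning to the tester's back), 0.98 dropped (off, leaning 42 degrees to its front; the tip is then 8 mm lower and 32 mm further to the front). It falls to whichever end it leans to (upright at 0.25) and takes under 1 N at its tip; a finger in front of it can push it back and up
- connector: ivory 96-way board connector, a straight bar 11 mm wide, 12 mm high and 102 mm long (94 mm body and a low 4 mm ear at each end), 20 to 45 g, lying on the bench to the left of the tester. Origin at the centre of its underside; for its direction use point connector_bar
- connector_bar (a point): the connector's own centre, on its underside, with x exactly along the bar, y across its 11 mm width, z up. The connector goes into the nest as it lies, underside down, either way round; grasp it across its width near the middle of its length
- eraser: blue and white eraser 42 x 47 x 12 mm to the right of the tester, bystander; origin at the centre of its underside
- amber_tape: roll of amber tape 48 mm across, 19 mm high, to the right of the tester, bystander; origin at the centre of its underside
- screwdriver_blue: screwdriver with a blue handle, 139 mm long, bystander lying on the bench; origin at the centre of its underside
There are look-alikes about, which are no part of the job. What is shaped like the connector but orange, pink or purple is not meant.

How it is judged:
By the outcome, as a careful person would: the job done as asked, in the order asked, and still so for the second after the job is handed in, while the arm keeps its last pose, push and grip.
It also fails if it takes over 59 s, if anything falls off the work surface, if the arm or the gripper's body presses on something with over 40 N, if the wrist force passes 120 N, or if a joint passes its speed limit or range.

## Working session

There is one attempt and no reset: what is moved stays moved. The work goes in short steps, each a Python script; the robot and the scene stay as the last script left them, time stands still between calls to the robot, and variables do not carry over. Pictures are saved under pics/ and viewed, about 8 in all and at most 12, crops included, and the job is handed in when it is done.

```bash
ls; mkdir -p pics; cat > h.py <<'E'
import numpy as np, cv2
from station import r, effector, planner, cams, ticket, telemetry as T
def snap(n,f):
    c=cams.calibration(n); im,d=cams.snapshot(n); cv2.imwrite(f'pics/{f}.png',im); np.savez(f'pics/{f}.npz',d=d,**{k:np.array(v) for k,v in c.items() if not isinstance(v,(str,dict))}); return im,d,c
def pt(f,u,v,z=None,depth=None):
    c=np.load(f'pics/{f}.npz'); F=240/np.tan(np.radians(float(c['vfov']))/2)
    ray=np.array([(u-c['cx'])/F,-(v-c['cy'])/F,-1.]); R=c['rotation'].reshape(3,3); e=c['eye']
    w=R@ray
    if z is None:
        dd=depth or float(np.median(c['d'][int(v)-1:int(v)+2,int(u)-1:int(u)+2])); return e+dd*w
    return e+w*(z-e[2])/w[2]
E
python3 - <<'E'
from h import *
for n in ['top','scene']:
    im,d,c=snap(n,n+'0'); print(n,c)
print(T.current_t(),T.current_eef_rot(),r.hold_point_z)
E
```

```text
pics
top {'vfov': 56.33093879885051, 'cx': 318.3433762235189, 'cy': 241.18058989812695, 'eye': array([0.31626057, 0.17353867, 1.07725464]), 'rotation': array([ 0.15432781,  0.01067326, -1.56755568])}
scene {'vfov': 43.724755954119615, 'cx': 319.42567093622205, 'cy': 230.0029400757305, 'eye': array([-0.65604337, -0.47663954,  0.93641128]), 'rotation': array([ 0.98234177, -0.01871226, -1.06023971])}
0.1 [-1.57045633  0.00191693  1.31700197] 0.0187
```

```bash
sed -i "s/R=c\['rotation'\].reshape(3,3)/R=Ro.from_euler('xyz',c['rotation']).as_matrix()/; 1a from scipy.spatial.transform import Rotation as Ro" h.py; rm -rf __pycache__
```

```text
(no output)
```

View pics/top0.png

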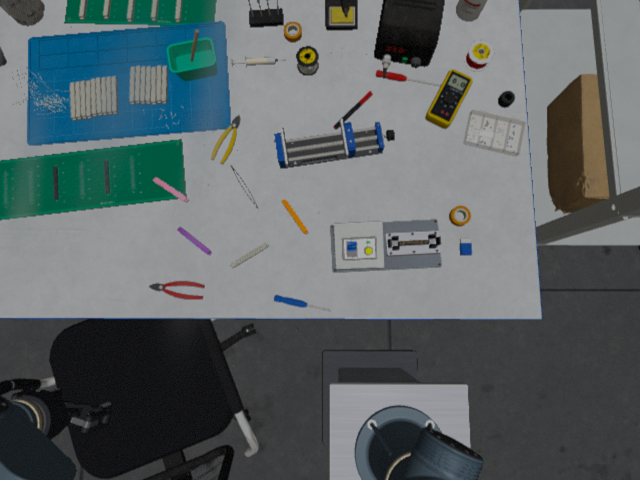

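View pics/scene0.png

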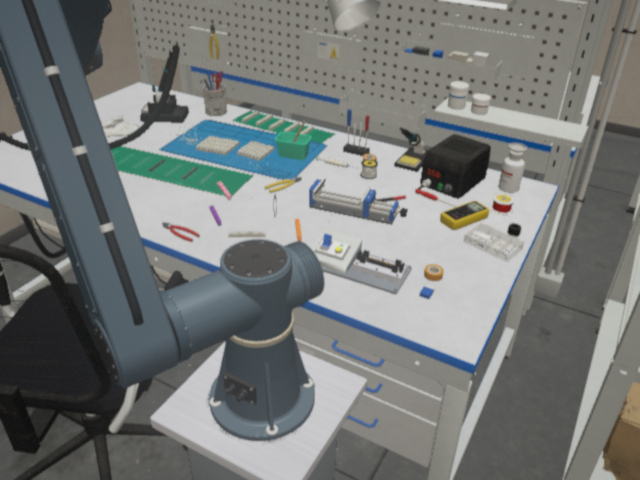

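```bash
python3 - <<'E'
from h import *
im=cv2.imread('pics/top0.png'); cv2.imwrite('pics/c1.png',cv2.resize(im[205:305,225:485],None,fx=3,fy=3,interpolation=cv2.INTER_CUBIC))
print('conn',pt('top0',233,265,0.012),pt('top0',267,246,.012))
for u,v in [(332,225),(333,271),(441,269),(440,220)]: print(u,v,pt('top0',u,v,.02))
print('btn',pt('top0',368,252,.059),pt('top0',368,252), 'bench',pt('top0',300,260),pt('top0',249,255))
print('nest',pt('top0',414,243,.046),'lever',pt('top0',352,245,.08))
print(cams.calibration('wrist'))
E
```

```text
conn [0.4240043  0.38927297 0.012     ] [0.47002738 0.30885295 0.012     ]
332 225 [0.52005355 0.15270822 0.02      ]
333 271 [0.40948241 0.15050636 0.02      ]
441 269 [ 0.41479054 -0.10402862  0.02      ]
440 220 [ 0.53256138 -0.10619541  0.02      ]
btn [0.44976781 0.07123011 0.059     ] [0.44975781 0.07123777 0.05907626] bench [ 0.43787064  0.22985891 -0.0015115 ] [0.4480772  0.35151145 0.01260583]
nest [ 0.47273632 -0.03703985  0.046     ] lever [0.46280642 0.10903098 0.08      ]
{'vfov': 65.0795397898303, 'cx': 315.0716386011028, 'cy': 237.3468744868256, 'eye': array([0.08272375, 0.62375344, 0.3725691 ]), 'rotation': array([-0.30284915,  0.00198134,  1.31720432])}
```

View pics/c1.png

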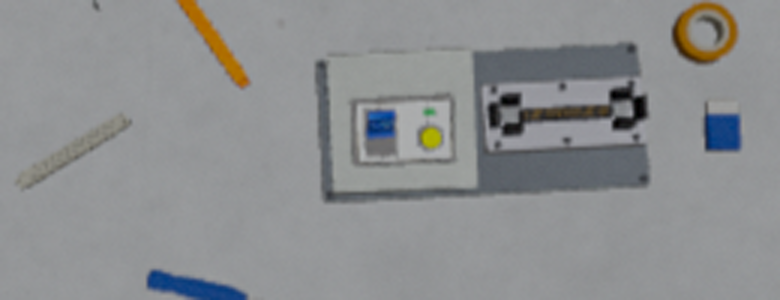

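```bash
python3 - <<'E'
from h import *
effector.gripper_to(0.0)
r.reach([0.45,0.03,0.2],[-np.pi/2,0,np.pi/2])
snap('wrist','w1'); print(T.current_t(),T.current_position())
im=cv2.imread('pics/w1.png'); cv2.imwrite('pics/w1b.png',cv2.resize(im,(800,600)))
E
```

```text
3.2167 [0.45012466 0.03058539 0.20004255]
```

View pics/w1b.png

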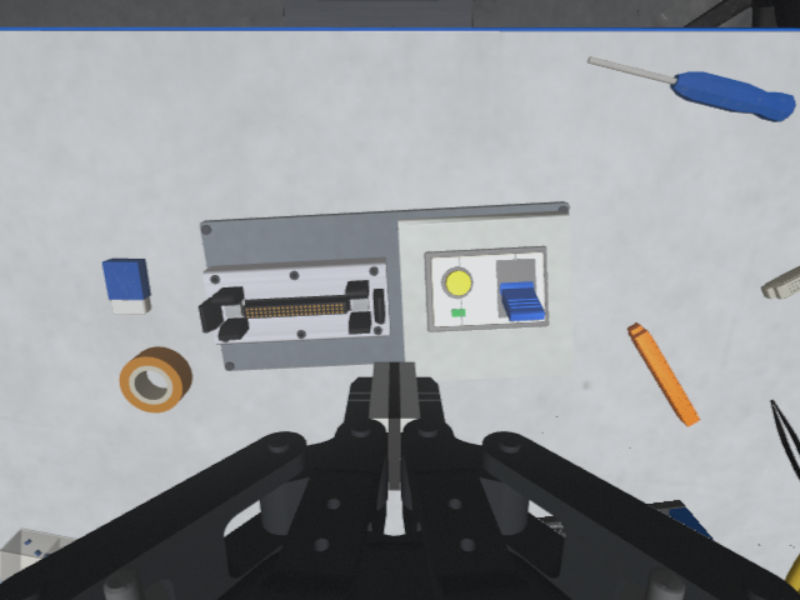

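```bash
python3 - <<'E'
from h import *
def p(n,u,v,z=None):
    a=pt('w1',u*.8,v*.8,z); print(n,a.round(4), 'depth-based',pt('w1',u*.8,v*.8).round(4))
    return a
p('btn',458,283,.059)
a=p('headR',245,312,.046);b=p('headL',347,306,.046);print((a+b)/2,np.arctan2(-(b-a)[0],(b-a)[1]))
a=p('scr',215,279,.034);b=p('scr',374,271,.034);print(np.arctan2(-(b-a)[0],(b-a)[1]))
p('scr',294,275,.034);p('scr',301,334,.034);
a=p('base',204,222,.02);b=p('base',569,204,.02);print(np.arctan2(-(b-a)[0],(b-a)[1]))
p('levertip',523,317,.08);p('face',480,300);p('bench',620,250);p('side guide',228,296);p('sideg',357,288);p('sideg',357,304)
im=cv2.imread('pics/w1.png'); cv2.imwrite('pics/w1c.png',cv2.resize(im[190:285,150:450],None,fx=2.66,fy=2.66,interpolation=cv2.INTER_CUBIC))
E
```

```text
btn [0.4533 0.0706 0.059 ] depth-based [0.4533 0.0706 0.059 ]
headR [ 0.4772 -0.0687  0.046 ] depth-based [ 0.4776 -0.0691  0.0449]
headL [ 0.4729 -0.0006  0.046 ] depth-based [ 0.4734 -0.0008  0.0444]
[ 0.47503701 -0.03466026  0.046     ] 0.06290726066860775
scr [ 0.4577 -0.0909  0.034 ] depth-based [ 0.4575 -0.0907  0.0346]
scr [0.452  0.0171 0.034 ] depth-based [0.4517 0.0171 0.0349]
0.0528321441145852
scr [ 0.4548 -0.0371  0.034 ] depth-based [ 0.4545 -0.0368  0.0351]
scr [ 0.4977 -0.0348  0.034 ] depth-based [ 0.4973 -0.0346  0.035 ]
base [ 0.4211 -0.0994  0.02  ] depth-based [ 0.4224 -0.1028  0.0116]
base [0.4087 0.1489 0.02  ] depth-based [0.4097 0.1523 0.0107]
0.04997308504398455
levertip [0.4683 0.107  0.08  ] depth-based [0.4683 0.1071 0.0798]
face [0.4661 0.086  0.0537] depth-based [0.4661 0.086  0.0537]
bench [4.444e-01 1.977e-01 2.000e-04] depth-based [4.444e-01 1.977e-01 2.000e-04]
side guide [ 0.4635 -0.076   0.054 ] depth-based [ 0.4635 -0.076   0.054 ]
sideg [0.4587 0.0068 0.0519] depth-based [0.4587 0.0068 0.0519]
sideg [0.4735 0.0056 0.04  ] depth-based [0.4735 0.0056 0.04  ]
```

View pics/w1c.png

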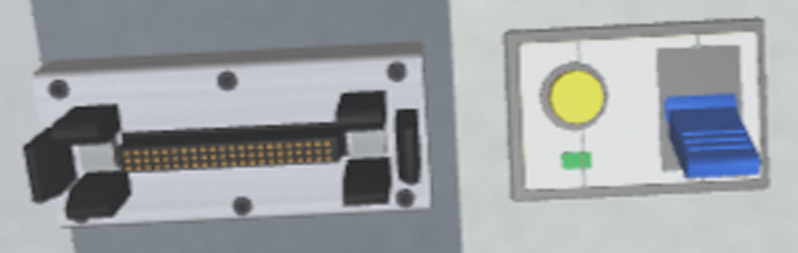

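```bash
cat >> h.py <<'E'
TH=.051; TX=np.array([np.cos(TH),np.sin(TH),0]); TY=np.array([-np.sin(TH),np.cos(TH),0]); Z=np.array([0,0,1.])
def ori(x,d):
    x=np.array(x)/np.linalg.norm(x); return Ro.from_matrix(np.column_stack([x,d,np.cross(x,d)])).as_euler('xyz')
E
python3 - <<'E'
from h import *
a=np.radians(14); d=np.sin(a)*TX-np.cos(a)*Z; o=ori(TY,d)
b=np.array([.4533,.0706,.059])
r.reach(b-.035*d,o); print(T.current_ft_force())
r.servo_line(b-.004*d,rate=.06)
f=r.servo_line(b+.0052*d,rate=.02,force_limit=14)
print(f,T.current_position(),(T.current_position()-b)@d,T.current_ft_force())
r.servo_line(b-.035*d,rate=.08)
r.reach([0.43,0.07,0.2],ori(TY,-Z))
im,_,_=snap('wrist','w2'); print(T.current_t())
cv2.imwrite('pics/w2c.png',cv2.resize(im[100:360,240:540],None,fx=2,fy=2))
E
```

```text
[-0.04154253 -0.34820009 -0.5516434 ]
True [0.45477236 0.07065955 0.05459919] 0.004626552279004319 [-1.49129547  0.15400697  5.54903098]
6.475
```

View pics/w2c.png

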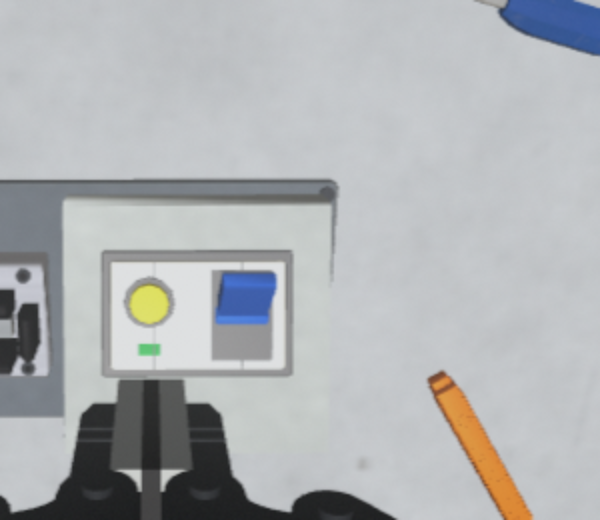

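```bash
python3 - <<'E'
from h import *
t=pt('w2',240+247/2,100+278/2,.072); print('tip',t, pt('w2',240+247/2,100+278/2))
o=ori(TY,-Z); s=t-.032*TX; s[2]=.064
r.reach([s[0],s[1],.12],o); r.servo_line(s,rate=.1)
e=t+.022*TX; e[2]=.066
f=r.servo_line(e,rate=.05,force_limit=6); print(f,T.current_position(),T.current_ft_force())
r.servo_line(T.current_position()-.02*TX,rate=.1)
p=T.current_position(); r.servo_line([p[0],p[1],.13],rate=.15)
r.reach([0.43,0.07,0.2],o)
im,_,_=snap('wrist','w3'); print(T.current_t())
cv2.imwrite('pics/w3c.png',cv2.resize(im[100:360,240:540],None,fx=2,fy=2))
E
```

```text
tip [0.43640129 0.10708062 0.072     ] [0.4367633  0.10725837 0.07082874]
True [0.45108017 0.10786813 0.0653093 ] [-0.65337154 -0.07311849  0.09303187]
9.925
```

View pics/w3c.png

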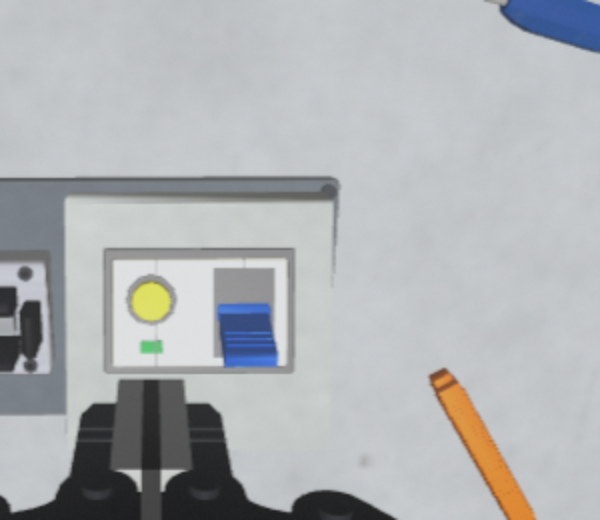

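```bash
cat >> h.py <<'E'
def cloud(f):
    c=np.load(f'pics/{f}.npz'); F=240/np.tan(np.radians(float(c['vfov']))/2); v,u=np.mgrid[0:480,0:640]; d=c['d']
    P=np.stack([(u-c['cx'])/F*d,-(v-c['cy'])/F*d,-d],-1)
    return P@Ro.from_euler('xyz',c['rotation']).as_matrix().T+c['eye']
E
python3 - <<'E'
from h import *
r.reach([.447,.349,.18],[-np.pi/2,0,.52])
effector.gripper_to(.05)
im,d,_=snap('wrist','w4'); P=cloud('w4')
m=(P[...,2]>.006)&(P[...,2]<.02)&(np.hypot(P[...,0]-.447,P[...,1]-.349)<.065)&(d>0)
q=P[m]; rect=cv2.minAreaRect((q[:,:2]*1000).astype(np.float32)); print(len(q),rect,np.percentile(q[:,2],[10,50,90]))
w=q[:,:2]-q[:,:2].mean(0); ev=np.linalg.svd(w,full_matrices=False)[2][0]; print(q.mean(0),ev,np.arctan2(ev[1],ev[0]),np.ptp(w@ev),np.ptp(w@[-ev[1],ev[0]]))
im[m]=(0.5*im[m]+[0,0,127]).astype(np.uint8)
cv2.imwrite('pics/w4c.png',im); print(T.current_t())
E
```

```text
1661 ((449.72991943359375, 353.749267578125), (12.817021369934082, 102.55895233154297), 31.87626075744629) [0.010104   0.01173083 0.01270999]
[0.44827534 0.35610536 0.01145741] [ 0.52729756 -0.8496807 ] -1.0153794532323026 0.10256359149926765 0.01284703129149728
11.9833
```

View pics/w4c.png

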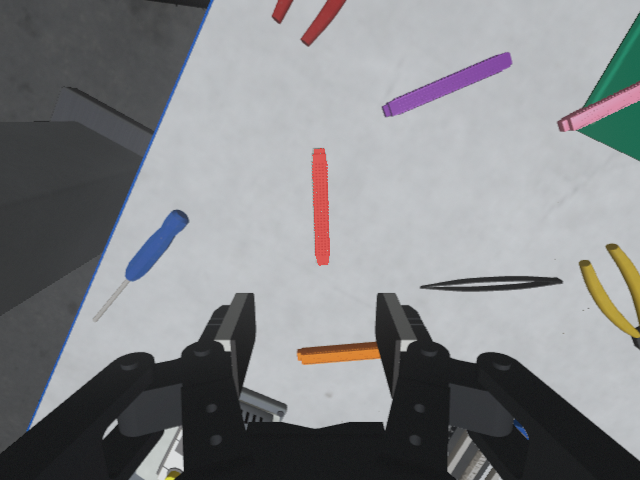

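```bash
python3 - <<'E'
from h import *
c=np.array([.4497,.3537]); o=[-np.pi/2,0,.556]
r.reach([*c,.06],o); effector.gripper_to(.035)
print(r.servo_line([*c,.002],rate=.06,force_limit=8),T.current_position(),T.current_ft_force())
effector.gripper_to(0.0); print(T.current_finger_gap(),T.current_position())
p=T.current_position(); r.servo_line([p[0],p[1],.12],rate=.12)
N=np.array([.476,-.0355])
print(T.current_ft_force(),T.current_finger_gap())
r.reach([*N,.13],ori(TX,-Z))
r.wait(.3); im,d,_=snap('wrist','w5'); P=cloud('w5'); print(T.current_t(),T.current_position())
cv2.imwrite('pics/w5b.png',im)
z0=T.current_position()[2]
m=(abs(P[...,2]-z0-.008)<.012)&(abs((P[...,:2]-N)@TX[:2])<.02)&(d>0)&(abs((P[...,:2]-N)@TY[:2])<.07)
im[m]=(0.5*im[m]+[0,0,127]).astype(np.uint8); cv2.imwrite('pics/w5c.png',im)
q=P[m]-[*N,z0]; L=np.column_stack([q@TX,q@TY,q[:,2]]); 
for k in range(-60,61,10):
    s=L[abs(L[:,1]*1000-k)<5]
    if len(s)>5: print(k,len(s),(np.percentile(s[:,0],[3,50,97])*1000).round(1),(np.percentile(s[:,2],[50,90,97])*1000).round(1))
print(L[:,1].min(),L[:,1].max())
E
```

```text
False [0.44999896 0.35387475 0.00232166] [ 0.40754314 -0.35837006 -0.102481  ]
0.009219991839333109 [0.45005596 0.3538995  0.0026774 ]
[ 0.23394297 -0.16630458 -1.10502084] 0.009277678649646725
17.225 [ 0.47609498 -0.03494635  0.12999277]
-50 66 [-4.8  0.   5.2] [8.9 9.5 9.7]
-40 540 [-5.6  0.4  6.1] [ 9.1  9.8 10.2]
-30 518 [-5.1  0.2  5.4] [ 9.1  9.9 10.3]
-20 502 [-4.6  0.4  4.9] [ 9.1  9.9 10.2]
-10 518 [-4.4 -0.   4.7] [ 9.1 10.  11.8]
0 533 [-4.4 -0.1  4.7] [ 9.1  9.9 10.5]
10 1865 [-16.6   0.3  16.8] [10.  18.3 19.5]
20 797 [-5.9  0.3  6.1] [ 9.1  9.9 10.2]
30 853 [-5.9 -0.1  6.1] [ 9.1 10.  10.3]
40 878 [-5.8  0.2  6. ] [ 9.1 10.  10.4]
50 659 [-4.8  0.2  5. ] [5.2 9.5 9.9]
-0.04762441490723151 0.0521895717811003
```

View pics/w5b.png

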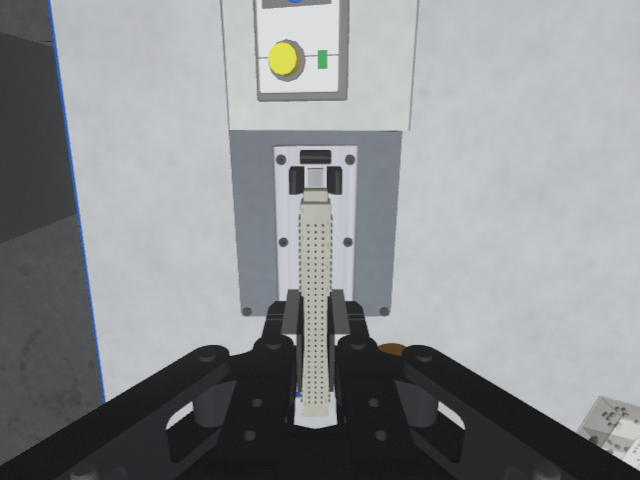

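```bash
python3 - <<'E'
from h import *
S=[pt('w5',u,v,.0345) for u,v in [(281,160),(350,159),(283,242),(347,242)]]
for s in S: print(s.round(4))
N=(S[2]+S[3])/2; C=(S[0]+S[1])/2; print('mid',N,'corner mid',C, 'via corner',C-.054*TY, 'th',np.arctan2(-(C-N)[0],(C-N)[1]))
print('stop',pt('w5',315.5,177,.04),'->',pt('w5',315.5,177,.04)-.0435*TY)
print('endguide',[pt('w5',315.5,v) for v in (152,158,164)])
im=cv2.imread('pics/w5.png'); cv2.imwrite('pics/w5d.png',cv2.resize(im[135:265,265:370],None,fx=5,fy=4.6,interpolation=cv2.INTER_CUBIC))
E
```

```text
[0.4521 0.0163 0.0345]
[0.4949 0.0192 0.0345]
[ 0.4548 -0.0373  0.0345]
[ 0.4972 -0.035   0.0345]
mid [ 0.47598991 -0.03614276  0.0345    ] corner mid [0.47345827 0.01773729 0.0345    ] via corner [ 0.47621107 -0.0361925   0.0345    ] th 0.04695209012143852
stop [0.47399064 0.00769575 0.04      ] -> [ 0.47620817 -0.03574769  0.04      ]
endguide [array([0.47312622, 0.02368857, 0.05197715]), array([0.47328708, 0.02058067, 0.05474847]), array([0.47361835, 0.01488619, 0.03365824])]
```

View pics/w5d.png

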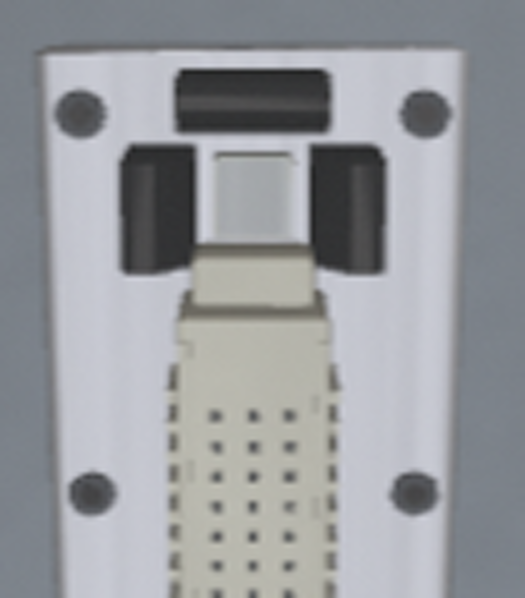

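```bash
cat > press.py <<'E'
from h import *
o=ori(TX,-Z); G=np.array([.4760,-.0363]); 
r.servo_line([*G,.064],o,rate=.1); r.wait(.2); p=T.current_position(); e=p[:2]-G; print('err',e,p)
C=G-e; r.servo_line([*C,.0635],rate=.05); r.wait(.2); f0=T.current_ft_force(); print(T.current_position(),f0)
for z in [.058,.054,.051,.0495,.048,.047,.046,.045,.044,.0435,.043,.0425,.042,.0415,.041,.0405,.040,.0395]:
    hit=r.servo_line([*C,z],rate=.03,force_limit=15); r.wait(.1)
    f=T.current_ft_force()-f0; p=T.current_position(); print(z,hit,p.round(4),f.round(1),T.current_finger_gap())
    if f[2]>16.5 or np.hypot(f[0],f[1])>10: break
    if z>.0495 and f[2]>6: print('early contact'); break
print(T.current_t()); im,_,_=snap('wrist','w6'); cv2.imwrite('pics/w6b.png',im)
E
python3 press.py
```

```text
err [ 0.00041834 -0.00010053] [ 0.47641834 -0.03640053  0.0646129 ]
[ 0.47560183 -0.03620937  0.06352786] [ 0.29826677 -0.16637468 -0.78626107]
0.058 False [ 0.4755 -0.0362  0.0579] [-1.1 -1.   0.3] 0.009060400422157801
0.054 False [ 0.4755 -0.0362  0.0539] [0.3 1.1 0.8] 0.00926754798011174
0.051 False [ 0.4755 -0.0362  0.051 ] [-0.5 -0.3 -0.5] 0.008933448979115771
0.0495 False [ 0.4756 -0.0362  0.0495] [-0.6  0.4  1.1] 0.008998986418085627
0.048 False [ 0.4758 -0.0362  0.0482] [-0.9 -0.5  5.3] 0.009059395459861824
0.047 False [ 0.4758 -0.0362  0.0471] [-0.3  0.8  4.9] 0.008994711042487492
0.046 False [ 0.4758 -0.0363  0.046 ] [-0.5  0.3  6. ] 0.009247295825091673
0.045 False [ 0.4758 -0.0363  0.0451] [-0.1  0.5  6.3] 0.008878748850858655
0.044 False [ 0.4758 -0.0363  0.0442] [-0.5  0.5  6.6] 0.00911848147610516
0.0435 False [ 0.4758 -0.0362  0.0437] [-0.4  0.7  7.3] 0.009181167489155968
0.043 False [ 0.4758 -0.0362  0.0432] [-0.8 -0.2  7.8] 0.008979023791913234
0.0425 False [ 0.4758 -0.0362  0.0427] [-0.   0.4  7.6] 0.009038585421790734
0.042 False [ 0.4758 -0.0362  0.0426] [-0.1  0.3 11.1] 0.009280439087001125
0.0415 False [ 0.4758 -0.0363  0.0426] [-1.6 -0.7 15.3] 0.009369016771627743
0.041 False [ 0.4758 -0.0362  0.0425] [-2.2  0.3 19.9] 0.009268438919125465
24.05
```

```bash
python3 - <<'E'
from h import *
for _ in range(4):
    r.wait(.5); print(T.current_t(),T.current_position().round(4),T.current_ft_force().round(1),T.current_finger_gap())
P=cloud('w6'); q=P-[.4760,-.0361,0]; X=q@TX; Y=q@TY; z=P[...,2]
for k in range(-45,50,5):
    m=(abs(X)<.004)&(abs(Y-k/1000)<.0025)&(z>.03)&(z<.06)
    print(k,m.sum(),np.median(z[m]).round(4) if m.any() else None)
E
```

```text
24.6 [ 0.4758 -0.0363  0.0425] [-1.9  0.6 18.8] 0.00907549773298952
25.1 [ 0.4758 -0.0363  0.0425] [-1.8 -0.  20.3] 0.00917532748216224
25.6 [ 0.4758 -0.0363  0.0425] [-1.5 -0.4 19.9] 0.00921276580495146
26.1 [ 0.4758 -0.0362  0.0425] [-1.5  0.5 20.1] 0.009040126263305272
-45 159 0.0516
-40 185 0.0517
-35 189 0.0517
-30 182 0.0517
-25 195 0.0517
-20 192 0.0517
-15 207 0.0518
-10 195 0.0517
-5 226 0.0517
0 223 0.0518
5 239 0.0517
10 242 0.0517
15 249 0.0516
20 254 0.0517
25 258 0.0517
30 267 0.0517
35 274 0.0518
40 287 0.0517
45 351 0.0515
```

View pics/w6b.png

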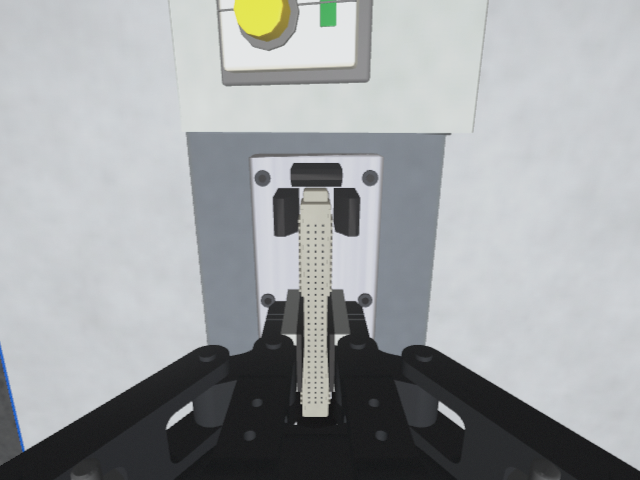

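The connector (about (316,200) to (316,415)) lies between the guides. Its top is level at 51.7 mm along the whole length, where 52 mm is expected when it is seated, and the push holds steady at about 20 N. I'm handing the job in.

```bash
python3 - <<'E'
from h import *
snap('top','top9'); P=cloud('top9')
im=cv2.imread('pics/top9.png'); print('lever px',pt('top9',351,245), T.current_ft_force())
ticket.sign_off(); print(T.current_t())
E
```

```text
lever px [0.36624562 0.15230114 0.7370942 ] [-1.18371168 -0.30433386 19.61229466]
the job is handed in; nothing more can be done
the job is handed in; nothing more can be done
```

The breaker was proved first, then the connector was seated, and the job was handed in with the fingers still gripping it and pressing it down.

- **Breaker:** I pressed the yellow button about 4.6 mm, and a wrist picture showed the lever dropped. I then pushed the lever back up, and a second picture showed it up.
- **Connector:** I gripped the ivory connector near its middle, carried it to the nest and pressed it down. The force rose along the spring from about 5 to 8 N. It then climbed steeply at TCP height 42.6 mm, which matches contact with the stops.
- **Last checks:** The push held steady at about 20 N for 2 s (19.6 N just before handing in). The connector's top was level at 51.7 mm along its whole length, against 52 mm expected when seated. The clock last read 26.1 s, shortly before hand-in.
- **Not confirmed:** A last overhead check of the lever failed because the arm blocked the view. Nothing came near the lever after the picture that showed it up.

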